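# Press a badge and hold it at the third click

### The arm

A 6-joint arm with a two-finger parallel gripper is mounted at the origin on the work surface. World frame = base frame: x ahead of the robot, y to its left, z up, the work surface at z = 0. Lengths are in m, angles in rad, forces in N, time in s.
With the tool pointing down it reaches from about 0.35 to 0.975 m from the base axis. Payload 7.1 kg.
Tool frame: the origin (TCP) lies midway between the tips of the shut fingers; the grasp point (between the pads) lies 19 mm behind it; z points along the fingers, x is the direction in which the jaws open and shut, and the axes are right-handed (so a half turn about z gives the same grasp; the last joint's range is limited). The gripper opens to 88 mm and grips with 3 to 60 N. Pads are 20 mm wide; open, the fingers measure 115 mm over their backs; the gripper's body (75 mm by 178 mm) begins 61 mm behind the grasp point.
Start: joints at [-1.197, 0.423, 1.63, -0, 1.089, -0.019], TCP at [0.239, -0.577, 0.185] pointing down, gripper open.
Joint ranges: [-3, 3], [-0.9, 2.11], [0.09, 2.58], [-1.31, 4.45], [0.11, 2.69], [-2.54, 2.54]. Speed limits (rad/s): [2.39, 2.39, 3.01, 3.14, 3.14, 3.14].

### API

Orientations are given as a unit quaternion [w, x, y, z].
In Python, from station import move_pose, movel, movej, command_gripper, wait, inverse_kinematics, read_camera, camera_info, MotionError, job_done, get_time, get_joint_pos, get_qvel, get_effort, get_tcp_pos, get_ee_rot, get_ft_force, get_ft_torque, get_grip_width gives the robot as it stands. Calls block until the motion is done:
- move_pose(position, orientation): joint-space move of the TCP to a pose.
- movel(position, frame=None, v=0.15, until_force=None): straight line of the TCP; frame=None keeps the orientation; v is the mean speed in m/s. With until_force (N) it stops when the force on the tool has changed by that much, and returns True; else False.
- movej(angles): joint-space move.
- command_gripper(opening): opening from 0.0 (shut) to 1.0 (fully open); the grip force is fixed at half the most; returns when the fingers have stopped.
- wait(seconds).
- inverse_kinematics(position, orientation): joint angles nearest the present ones, or None.
- read_camera(name): name is "side" or "top" or "wrist"; returns the picture (384x512x3 uint8, red, green, blue); there is no depth.
- camera_info(name): a dict with "intrinsics" (3x3 intrinsics, pixels), "T" (4x4, takes a point from camera to world coordinates); the wrist camera has in their place "tool_from_camera" (4x4, takes a point from camera to tool coordinates, whose origin is the TCP and whose axes are the tool frame's). Camera axes: x right, y up, looking along -z (the intrinsics and any distortion apply to the point x, -y, -z); pixel columns grow to the right and rows downward; lengths in m; the calibration is good to about 2 mm. The wrist camera is an equidistant fisheye: a pixel r from the principal point sees the ray r / f radians off the axis. A picture is of the moment at which its call begins: read the wrist's pose just before it. camera_info takes no time and is no camera call.
A pose or a line that the arm cannot do raises MotionError and nothing moves.
- job_done(): hands the job in, once; it reports no verdict.
Readings, each from a call of its own:
- get_time(): time.
- get_joint_pos(): joint angles.
- get_qvel(): joint speeds.
- get_effort(): joint torques, N m.
- get_tcp_pos(): TCP position.
- get_ee_rot(): TCP orientation.
- get_ft_force(): force on the tool from outside, world axes, zero at the start.
- get_ft_torque(): the same for the moment, N m.
- get_grip_width(): opening from 0.0 (shut) to 1.0 (fully open).
Only numpy, scipy, OpenCV 4.12 (cv2) and the standard library are available. Lean on these libraries where they do the work, as an engineer would, in place of code of your own. Each camera call takes 0.05 s, during which the arm holds its last target.

### The job

On the badge press, slide the die carrier along its rail until it clicks into its station with the badge under the ram. Then press the lever down past the first two clicks to the third, no further, and finish while still holding it there against its spring. Leave the lever up until the carrier is home, and leave the other things on the counter where they are.

Things in the scene. Friction and masses are not known exactly. Their poses are not given: they have to be found in the camera images.
- press: Grey badge press, fixed. Origin on the counter below the ram axis; x points from its front (lever grip) to its back, y along the rail, z up. Rail: 84 mm wide in x, y -285 to +124 mm, 28 mm high. Column: x 70 to 130 mm, |y| under 35 mm, 220 mm high. Head: 50 mm wide in y, from the column to x = -21 mm, 120 to 170 mm high. Ram: 52 mm wide, underside 82 mm high at rest.
- carrier (a joint): Die carrier's position on the rail, m, growing to the press's +y. Starts loose in 0 to 0.03. Station at 0.110 (die under the ram): a sprung ball resists with 6 to 13 N from 15 mm before it, lets go about 7 mm before and pulls the carrier in. End stop 0.150, beyond the station. Friction 1.2 N. The carrier cannot be lifted out.
- post_top (a point): Centre of the top of the carrier's upright round black post (22 mm thick, 27 to 74 mm above the counter), by which the carrier is pushed or gripped. In the press's frame x = 0, y = carrier value - 225 mm; so at the station y = -115 mm. The carrier's aluminium plate (60 x 180 x 8 mm, top 27 mm high) reaches 20 mm past the post's axis.
- nest (a point): Centre of the top of the white badge (50 mm wide) in the carrier's round steel die (58 mm wide), 49 mm above the counter, 115 mm from the post's axis along the press's +y. At the station it is right below the ram.
- lever (a joint): Press lever's angle, rad: 0 is up, at rest; grows as it is pressed down. Clicks at 0.20, 0.40 and 0.60 (the third); more travel follows, to a stop at 0.78, and past 0.70 it is in the next click, too far. Let go, its spring drives it back to 0 from any click. Pressing straight down on the bar takes about 5 to 16 N, swinging by about 4 N up and down at each click.
- handle: The lever's steel arm (14 mm thick) with a black cross bar at its end. Origin on the hinge axis, which lies along the press's y at x = +80 mm, 200 mm above the counter. From there the arm runs 170 mm to the front (-x) to the bar's centre, 0.40 rad above level at lever 0, 0.20 rad below level at the third click.
- grip (a point): Centre of the lever's cross bar, 24 mm thick, 100 mm long, along the press's y. In the press's frame, at lever value q: x = 80 - 170 cos(0.4 - q) mm, height 200 + 170 sin(0.4 - q) mm: x -77, height 266 at rest; x -87, height 166 at the third click.
- dish: Empty steel dish, 90 mm wide, 30 mm tall; origin under its centre. It is a bystander.
- car: Wooden toy car, 100 x 58 mm, 59 mm tall; origin under its centre. It is a bystander.
- toybox: Boxed toy, pink carton 60 x 100 mm, 100 mm tall; origin under its centre. It is a bystander.
- jar: Glass jar with a steel lid, 60 mm wide, 75 mm tall; origin under its centre. It is a bystander.
- skittle: Wooden skittle, 48 mm wide, 105 mm tall; origin under its centre. It is a bystander.
- driver: Screwdriver lying on the counter, 160 mm long; origin under its middle. It is a bystander.
- stacker: Toy stack of three rings on a round foot 80 mm wide, 76 mm tall; origin under its centre. It is a bystander.

How it is judged:
By the outcome, as a careful person would: the job done as asked, in the order asked, and still so for the second after the job is handed in, while the arm keeps its last pose, push and grip.
It also fails if it takes over 48 s, if anything falls off the work surface, if the arm or the gripper's body presses on something with over 40 N, if the wrist force passes 120 N, or if a joint passes its speed limit or range.

## Working session

There is one attempt and no reset: what is moved stays moved. The work goes in short steps, each a Python script; the robot and the scene stay as the last script left them, time stands still between calls to the robot, and variables do not carry over. Pictures are saved under pics/ and viewed, and the job is handed in when it is done.

```bash
ls; mkdir -p pics
python3 - <<'E'
from station import *
import cv2
for n in ["side","top","wrist"]:
    cv2.imwrite(f"pics/{n}0.png",cv2.cvtColor(read_camera(n),cv2.COLOR_RGB2BGR)); print(n,camera_info(n))
print(get_time(),get_tcp_pos(),get_ee_rot())
E
```

```text
pics
side {'intrinsics': array([[428.38653429,   0.        , 257.62266642],
       [  0.        , 428.38653429, 190.04157114],
       [  0.        ,   0.        ,   1.        ]]), 'T': array([[-0.7168547 ,  0.39438336, -0.57496184,  0.08038048],
       [-0.6971922 , -0.41317004,  0.58584431,  0.58938025],
       [-0.00650976,  0.82082415,  0.57114388,  0.68457023],
       [ 0.        ,  0.        ,  0.        ,  1.        ]])}
top {'intrinsics': array([[461.37902401,   0.        , 252.57344551],
       [  0.        , 461.37902401, 201.37207337],
       [  0.        ,   0.        ,   1.        ]]), 'T': array([[-0.00768782,  0.99688487, -0.07849489,  0.49398259],
       [-0.99962339, -0.00559349,  0.02686622,  0.06365009],
       [ 0.02634346,  0.07867187,  0.99655244,  1.32306183],
       [ 0.        ,  0.        ,  0.        ,  1.        ]])}
wrist {'intrinsics': array([[297.31863964,   0.        , 249.38472295],
       [  0.        , 297.31863964, 192.31293987],
       [  0.        ,   0.        ,   1.        ]]), 'tool_from_camera': array([[ 9.99999875e-01, -4.98984857e-04, -3.31807564e-05,
         1.05066610e-03],
       [-4.88130486e-04, -9.59518562e-01, -2.81644974e-01,
        -7.75344504e-02],
       [ 1.08699026e-04,  2.81644955e-01, -9.59518685e-01,
        -1.99421972e-01],
       [ 0.00000000e+00,  0.00000000e+00,  0.00000000e+00,
         1.00000000e+00]])}
0.15 [ 0.23910796 -0.5769535   0.18398443] [-3.37324627e-04  8.31495562e-01 -5.55531090e-01 -4.74725423e-04]
```

View pics/top0.png

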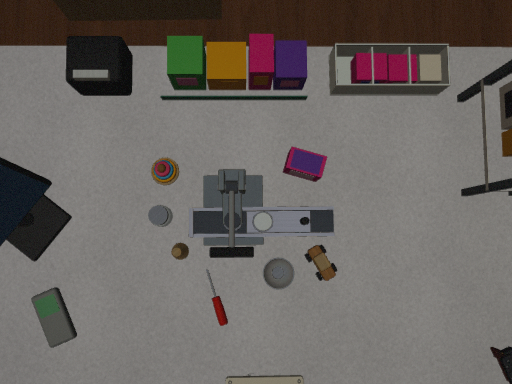

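View pics/side0.png

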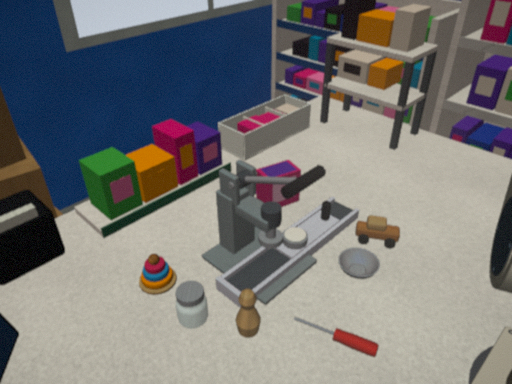

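View pics/wrist0.png

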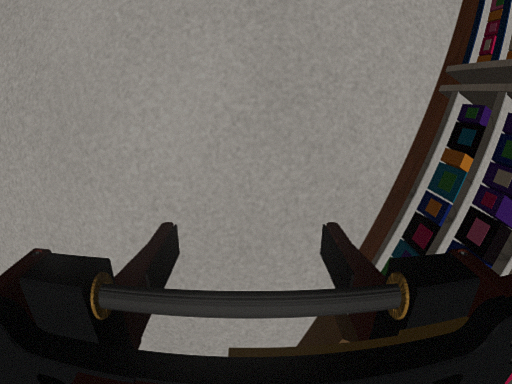

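The top view shows the press nearly aligned with the world. The post is at about (305,221), the badge at (262,221), the lever bar at (232,252), with the dish at (279,273) and the car at (321,262) near the front of the rail. Next I'll measure these.

```bash
cat > h.py <<'E'
import numpy as np, cv2
from station import *
def ray(n,u,v):
    c=camera_info(n);K=c["intrinsics"];T=c["T"]
    d=np.array([(u-K[0,2])/K[0,0],-(v-K[1,2])/K[1,1],-1.]);return T[:3,3],T[:3,:3]@d
def onz(n,u,v,z):
    o,d=ray(n,u,v);return o+d*(z-o[2])/d[2]
def proj(n,p):
    c=camera_info(n);K=c["intrinsics"];T=c["T"]
    q=T[:3,:3].T@(np.array(p)-T[:3,3]);return K[0,0]*q[0]/-q[2]+K[0,2],K[1,2]-K[1,1]*q[1]/-q[2]
def cc(mask,box,minA=20):
    m=np.zeros_like(mask);x0,y0,x1,y1=box;m[y0:y1,x0:x1]=mask[y0:y1,x0:x1]
    n,l,s,c=cv2.connectedComponentsWithStats(m.astype(np.uint8))
    return [(c[i].round(2),s[i].tolist()) for i in range(1,n) if s[i][4]>=minA]
E
python3 - <<'E'
from h import *
im=cv2.imread("pics/top0.png");g=im.astype(int).max(2);mn=im.astype(int).min(2)
cv2.imwrite("pics/topz.png",cv2.resize(im[160:300,140:350],None,fx=3.8,fy=3.8,interpolation=cv2.INTER_NEAREST))
print("badge",cc(mn>175,(248,205,280,238)),cc(mn>150,(248,205,280,238)))
print("post",cc(g<40,(290,205,318,235)))
print("bar",cc(g<40,(200,240,262,262)))
s=cv2.imread("pics/side0.png");gs=s.max(2)
cv2.imwrite("pics/sidez.png",cv2.resize(s[150:310,190:400],None,fx=3.7,fy=3.7,interpolation=cv2.INTER_NEAREST))
print("side bar",cc(gs<45,(275,160,330,200)),"post",cc(gs<45,(318,195,338,225)),"badge",cc(s.min(2)>165,(280,222,312,248)))
E
```

```text
badge [] []
post [(array([304.24, 220.41]), [300, 217, 9, 7, 49])]
bar [(array([231.49, 251.66]), [210, 247, 43, 10, 413])]
side bar [(array([291.42, 189.37]), [282, 180, 24, 18, 171])] post [] badge [(array([296.88, 230.41]), [280, 222, 32, 21, 438])]
```

View pics/topz.png

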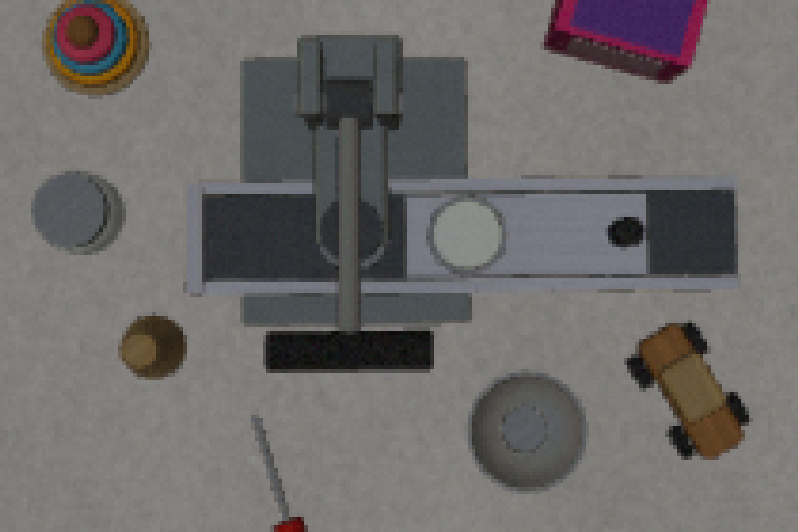

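View pics/sidez.png

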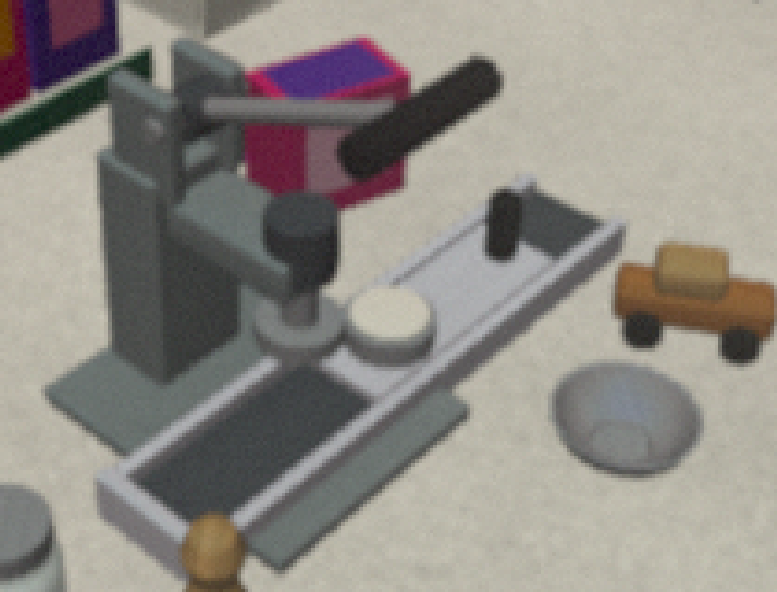

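The zooms show a clear post, badge, bar and rail. Next I fit these for the press pose and yaw.

Run:
```python
from h import *
im=cv2.imread("pics/top0.png").astype(int);g=im.max(2)
b,gr,r=im[...,0],im[...,1],im[...,2]
print(im[221,262],im[221,285],im[221,305], im[209,285], im[205,285],im[232,330])
m=(gr-b>5)&(gr>135)   # badge warmish
bd=cc(m,(246,205,282,238),100);print("badge",bd)
p=cc(g<62,(294,210,314,232),20);print("post",p)
bar=cc(g<40,(200,240,262,262))[0]
B=onz("top",*bd[0][0],.049) if bd else None;P=onz("top",*p[0][0],.074);G=onz("top",*bar[0],.266)
print("B",B,"P",P,"G",G)
if B is not None: print(np.linalg.norm((B-P)[:2]),np.arctan2(*(-(B-P)[:2]*[1,-1])))
# rail front/back outer edges: bluish-lit rail
m=((b-r)>8)&(g>110)
m[:200]=0;m[245:]=0;m[:,:185]=0;m[:,340:]=0
for nm,f in (("back",lambda c:c.min()),("front",lambda c:c.max())):
    pts=[(u,f(np.nonzero(m[:,u])[0])) for u in list(range(195,215))+list(range(245,330)) if m[:,u].any()]
    pts=np.array(pts,float)
    vx,vy,x0,y0=cv2.fitLine(pts.astype(np.float32),cv2.DIST_HUBER,0,.01,.01).ravel()
    a=[onz("top",u,y0+(u-x0)*vy/vx+(.5 if nm=="front" else -.5),.028) for u in(195,330)]
    d=a[0]-a[1];print(nm,a,"yaw",np.arctan2(-d[0],d[1]))
# bar direction
mm=np.zeros_like(g,np.uint8);mm[240:262,200:262]=(g[240:262,200:262]<40)
pt=np.argwhere(mm)[:,::-1].astype(np.float32);print("barrect",cv2.minAreaRect(pt))
mm=np.argwhere(m);print("rail cols",mm[:,1].min(),mm[:,1].max(),onz("top",mm[:,1].min()-.5,221,.028),onz("top",mm[:,1].max()+.5,221,.028))
```

```text
[139 143 140] [130 121 119] [20 30 27] [128 120 119] [121 123 126] [101  97  99]
badge []
post [(array([311.74, 219.87]), [310, 210, 4, 22, 76]), (array([304.02, 220.56]), [300, 217, 9, 8, 57])]
B None P [ 0.54104669 -0.13045755  0.074     ] G [0.46267076 0.08405204 0.266     ]
back [array([0.57967096, 0.19038497, 0.028     ]), array([ 0.581116  , -0.19010581,  0.028     ])] yaw 0.003797818509667362
front [array([0.49837847, 0.19021418, 0.028     ]), array([ 0.49978277, -0.18840083,  0.028     ])] yaw 0.003709040305576659
barrect ((231.0, 251.5), (41.99999237060547, 8.999998092651367), -0.0)
rail cols 189 333 [0.54192767 0.20843214 0.028     ] [ 0.53918267 -0.19914611  0.028     ]
```

```bash
cat >> h.py <<'E'
from scipy.spatial.transform import Rotation as Ro
def quat(t,yaw=0):
    s,c=np.sin(t),np.cos(t)
    R=np.array([[1,0,0],[0,-c,s],[0,-s,-c]])
    R=Ro.from_euler('z',yaw).as_matrix()@R
    q=Ro.from_matrix(R).as_quat();return [q[3],q[0],q[1],q[2]]
O=np.array([.5395,.085]);YAW=.0037
def pw(x,y,z):
    c,s=np.cos(YAW),np.sin(YAW);return np.array([O[0]+c*x-s*y,O[1]+s*x+c*y,z])
E
python3 - <<'E'
from h import *
im=cv2.imread("pics/top0.png").astype(int);g=im.max(2)
p=cc(g<45,(296,212,311,230),20);print(p)
for c,s in p: print(onz("top",*c,.068))
s=cv2.imread("pics/side0.png").astype(int).max(2)
ps=cc(s<60,(316,195,336,225),20);print(ps); 
for c,st in ps:
    o1,d1=ray("top",*p[0][0]);o2,d2=ray("side",*c)
    A=np.c_[d1,-d2];t=np.linalg.lstsq(A,o2-o1,rcond=None)[0];print(o1+d1*t[0],o2+d2*t[1])
print("pred post px for y=-.2", [proj("top",pw(0,y,.074)) for y in(-.205,-.2,-.195)],[proj("side",pw(0,y,.05)) for y in(-.205,-.2,-.195)])
for t in(0,.3,.45):
  for P in (pw(0,-.197,.045),pw(0,-.115,.045),pw(0,-.115,.2)): print(t,inverse_kinematics(P,quat(t)))
for P in (pw(-77,0,0)*0+pw(-.077,0,.32),pw(-.087,0,.175)): print(inverse_kinematics(P,quat(0)))
E
```

```text
[(array([304.24, 220.48]), [300, 217, 9, 8, 50])]
[ 0.53974547 -0.11081818  0.068     ]
[(array([325.75, 210.12]), [322, 202, 9, 17, 124])]
[ 0.54037772 -0.1132286   0.05066025] [ 0.53967617 -0.11372618  0.05070384]
pred post px for y=-.2 [(np.float64(307.90966483775594), np.float64(220.18584486694638)), (np.float64(306.07559480949305), np.float64(220.2049697063106)), (np.float64(304.24112729640586), np.float64(220.22409869046388))] [(np.float64(327.08914263537076), np.float64(209.11305979570932)), (np.float64(325.85447133372264), np.float64(210.02136093310477)), (np.float64(324.612796535745), np.float64(210.93481427876276))]
0 [-2.25991892e-01  5.18922706e-01  1.87634364e+00 -4.44089210e-16
  7.46326310e-01 -2.25991892e-01]
0 [-7.75126068e-02  5.06889199e-01  1.90070152e+00 -4.44089210e-16
  7.34001937e-01 -7.75126068e-02]
0 [-7.75126068e-02  2.81229952e-01  1.80289144e+00 -4.44089210e-16
  1.05747126e+00 -7.75126068e-02]
0.3 [-0.39885712  0.57644997  1.81393564  0.35441992  0.90219423 -0.6409564 ]
0.3 [-0.2625149   0.54940507  1.87129378  0.39311995  0.8405622  -0.54407327]
0.3 [-0.2625149   0.32262496  1.78407838  0.32022417  1.1352828  -0.41320234]
0.45 [-0.47324173  0.62764558  1.77288874  0.47430499  1.01163062 -0.78295456]
0.45 [-0.34477949  0.59536729  1.84500395  0.53340813  0.9358369  -0.71639729]
0.45 [-0.34477949  0.36577702  1.77014138  0.45385665  1.2046177  -0.55241546]
[ 1.55848055e-01  4.41425767e-02  1.80377852e+00 -4.44089210e-16
  1.29367155e+00  1.55848055e-01]
[ 1.59141577e-01  1.93169113e-01  1.99039720e+00 -4.44089210e-16
  9.58026345e-01  1.59141577e-01]
```

Both views agree: the post is at about (0.540, -0.112), so the carrier is at ~0.028. I'll grip the post with the tool tilted away from the press head.

Run:
```python
from h import *
q=quat(.4);z=np.array([0,np.sin(.4),-np.cos(.4)])
g=pw(0,-.197,.056)+.019*z
command_gripper(.65)
move_pose(g-.14*z,q)
print(get_time(),get_tcp_pos(),get_ft_force())
movel(g,v=.12)
print(get_time(),get_tcp_pos(),get_ft_force())
command_gripper(0)
print(get_time(),get_grip_width()*88,get_ft_force())
cv2.imwrite("pics/w1.png",cv2.cvtColor(read_camera("wrist"),cv2.COLOR_RGB2BGR))
cv2.imwrite("pics/s1.png",cv2.cvtColor(read_camera("side"),cv2.COLOR_RGB2BGR))
```

```text
2.625 [ 0.54007207 -0.16004372  0.16751679] [-0.17479153 -0.27739642  0.54116995]
3.9417 [ 0.54079397 -0.10505109  0.03907695] [ 0.07050322 -0.58914384  0.03772926]
4.9083 0.6916401784120019 [-1.40629633 -1.54267039  5.99697627]
```

View pics/w1.png

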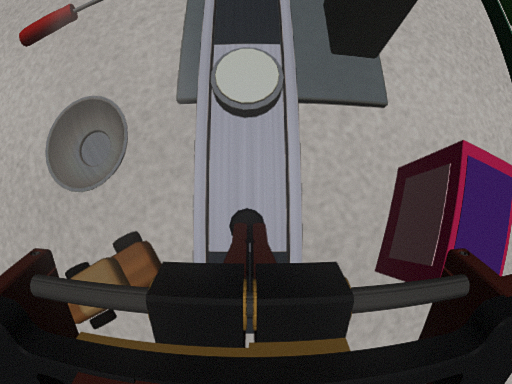

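View pics/s1.png

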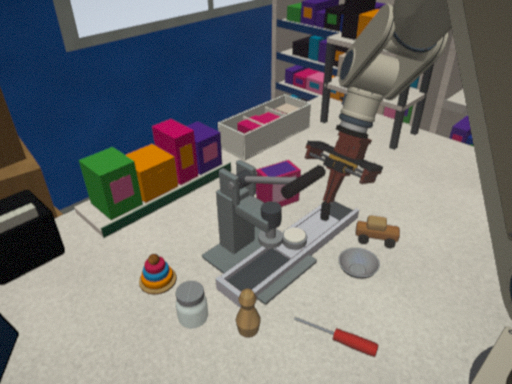

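The jaws shut empty (0.7 mm). The wrist view shows the post top at (247,225), just ahead of the closed fingers, so it either sat further along or slipped forward out of the pads. The fingers are now right behind it, so I'll push it slowly and watch the force.

Run:
```python
from h import *
p=get_tcp_pos(); f0=get_ft_force()
for y in np.r_[np.arange(-.099,-.072,.006),np.arange(-.071,-.0585,.003)]:
    movel([pw(0,0,0)[0],y,.039],v=.05)
    print(round(get_time(),2),get_tcp_pos().round(4),get_ft_force().round(2))
cv2.imwrite("pics/w2.png",cv2.cvtColor(read_camera("wrist"),cv2.COLOR_RGB2BGR))
cv2.imwrite("pics/t2.png",cv2.cvtColor(read_camera("top"),cv2.COLOR_RGB2BGR))
```

```text
5.28 [ 0.54   -0.0988  0.0394] [0.64 1.72 4.22]
5.54 [ 0.5399 -0.0926  0.0392] [0.74 0.65 4.28]
5.81 [ 0.5397 -0.0866  0.0391] [1.54 0.81 3.99]
6.08 [ 0.5396 -0.0806  0.0391] [0.99 1.7  4.89]
6.34 [ 0.5394 -0.0746  0.039 ] [0.45 1.34 4.26]
6.59 [ 0.5394 -0.0707  0.039 ] [2.07 0.26 4.92]
6.84 [ 0.5394 -0.0678  0.039 ] [1.01 0.43 3.71]
7.09 [ 0.5394 -0.0648  0.039 ] [ 1.   -0.48  4.76]
7.34 [ 0.5394 -0.0617  0.039 ] [0.94 1.38 5.19]
7.59 [ 0.5394 -0.0587  0.039 ] [1.23 0.35 4.67]
```

View pics/w2.png

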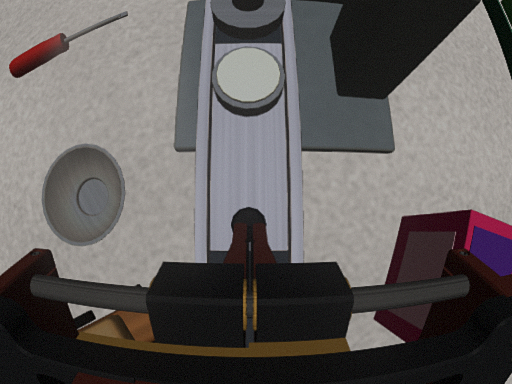

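View pics/t2.png

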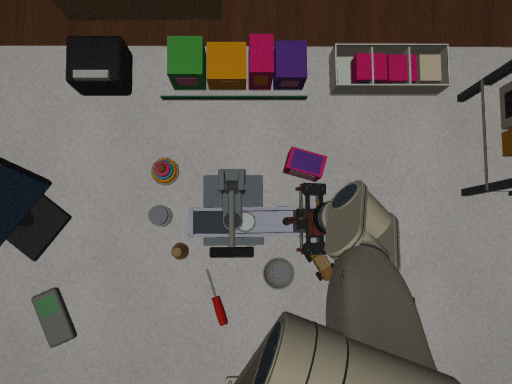

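The carrier is following: the badge is now at (248,75) in the wrist view and the post at (248,220). Next I measure the badge with a wrist ray.

```bash
cat >> h.py <<'E'
def wray(u,v):
    c=camera_info("wrist");K=c["intrinsics"];T=c["tool_from_camera"]
    p,q=get_tcp_pos(),get_ee_rot()
    R=Ro.from_quat([q[1],q[2],q[3],q[0]]).as_matrix()
    a=np.array([u-K[0,2],v-K[1,2]]);r=np.linalg.norm(a);th=r/K[0,0]
    d=np.r_[np.sin(th)*a/r,np.cos(th)]*[1,-1,-1]
    return p+R@T[:3,3],R@T[:3,:3]@d
def won(u,v,z):
    o,d=wray(u,v);return o+d*(z-o[2])/d[2]
def badge(f):
    im=cv2.imread(f).astype(int);m=(im[...,1]-im[...,0]>2)&(im.min(2)>110)
    m=cv2.morphologyEx(m.astype(np.uint8),cv2.MORPH_OPEN,np.ones((5,5)))
    k=np.zeros_like(m);k[:140,205:292]=m[:140,205:292]
    cs=max(cv2.findContours(k,cv2.RETR_EXTERNAL,cv2.CHAIN_APPROX_NONE)[0],key=cv2.contourArea).reshape(-1,2)
    P=np.array([won(u,v,.049) for u,v in cs])
    A=np.c_[2*P[:,:2],np.ones(len(P))];s=np.linalg.lstsq(A,(P[:,:2]**2).sum(1),rcond=None)[0]
    r=np.sqrt(s[2]+s[0]**2+s[1]**2)
    print("badge",s[:2].round(4),"diam",2*r,"carrier",s[1]-O[1]-.0+.110)
E
python3 -c "
from h import *
badge('pics/w2.png')"
```

```text
badge [0.5386 0.051 ] diam 0.04546885895449937 carrier 0.07602251543656796
```

Run:
```python
from h import *
for v in(208,215,222): print(v,won(248,v,.074))
im=cv2.imread('pics/w2.png')
cv2.imwrite("pics/w2z.png",cv2.resize(im[20:290,170:330],None,fx=2.2,fy=2.2))
t=cv2.imread('pics/t2.png')
cv2.imwrite("pics/t2z.png",cv2.resize(t[170:280,180:340],None,fx=5,fy=5,interpolation=cv2.INTER_NEAREST))
for y in (-.149,-.139,-.125): print(proj("top",pw(0,y,.074)),proj("top",pw(0,y+.115,.049)))
```

```text
208 [ 0.53907937 -0.05528438  0.074     ]
215 [ 0.53908323 -0.05950551  0.074     ]
222 [ 0.53908678 -0.06371911  0.074     ]
(np.float64(287.3453535309461), np.float64(220.4002800544353)) (np.float64(244.86840794414064), np.float64(221.17390606042613))
(np.float64(283.66789609605985), np.float64(220.43862689050326)) (np.float64(241.24482506131935), np.float64(221.2117616458718))
(np.float64(278.5167737357102), np.float64(220.49234042715614)) (np.float64(236.169211602677), np.float64(221.26478660078146))
```

View pics/w2z.png

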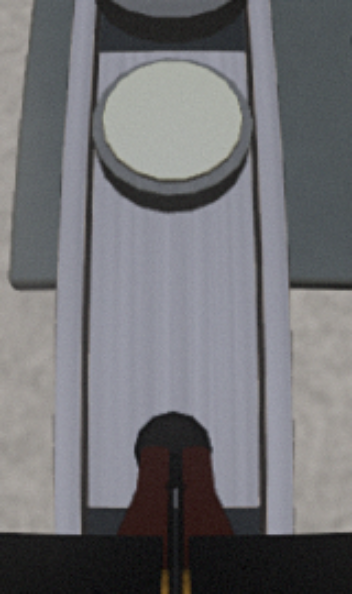

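View pics/t2z.png

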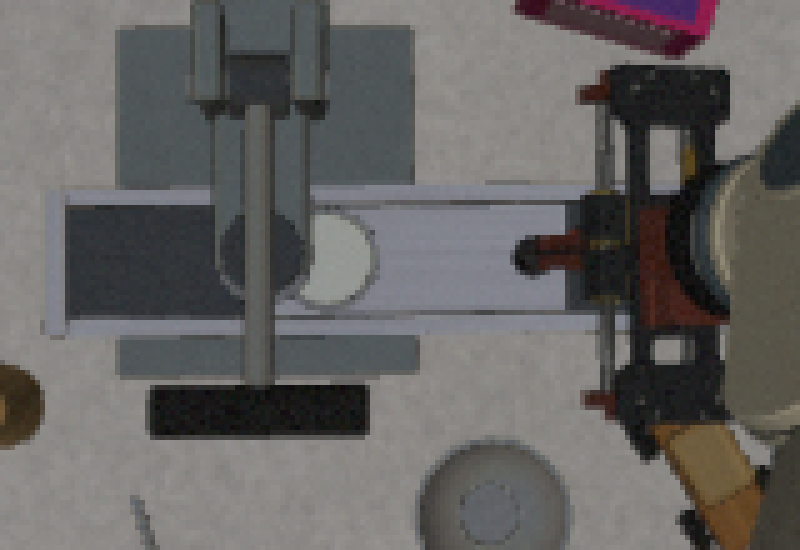

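Run:
```python
from h import *
s=read_camera("side")[...,::-1].copy()
p=get_tcp_pos();print(p,get_grip_width(),get_ft_torque())
print("tcp px",proj("side",p),"post top",[proj("side",[.54,y,.074]) for y in(-.065,-.04)])
cv2.imwrite("pics/s2.png",s)
x0,y0=230,110
z=cv2.resize(s[y0:270,x0:400],None,fx=4.5,fy=4.5,interpolation=cv2.INTER_CUBIC)
u,v=proj("side",p);cv2.circle(z,(int((u-x0)*4.5),int((v-y0)*4.5)),4,(0,255,0),1)
cv2.imwrite("pics/s2z.png",np.clip(z*1.5,0,255).astype(np.uint8))
```

```text
[ 0.5394046  -0.05879641  0.03899628] 0.000569105480096561 [ 0.24847149 -0.19775019 -0.10800338]
tcp px (np.float64(311.3853946935607), np.float64(224.34407753286396)) post top [(np.float64(313.82769816678126), np.float64(211.33904189935217)), (np.float64(307.06038799268504), np.float64(216.1641496453039))]
```

View pics/s2z.png

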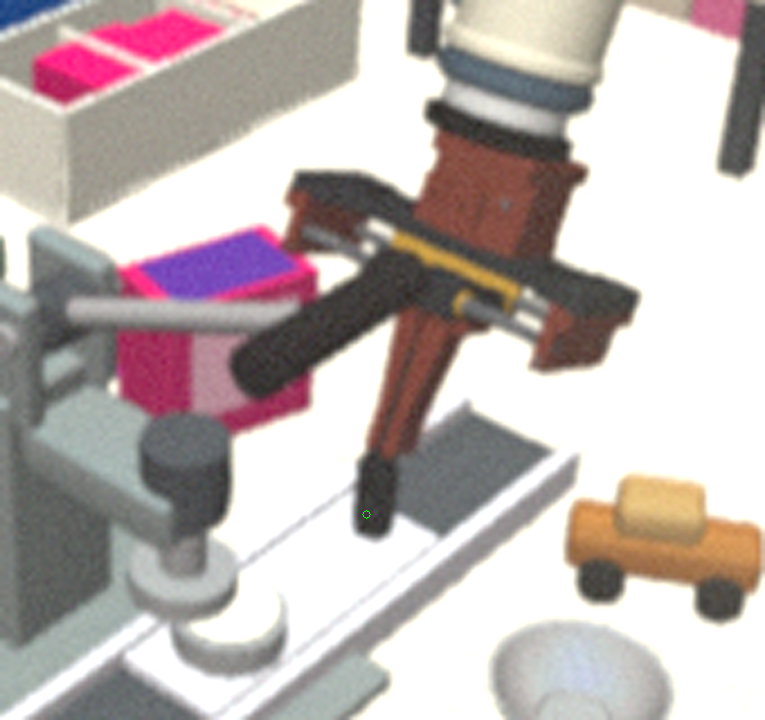

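Run:
```python
from h import *
c=camera_info("wrist");K=c["intrinsics"];T=np.linalg.inv(c["tool_from_camera"])
for p in ([0,0,0],[0,0,-.019],[0,-.01,0],[0,.01,0],[0,0,-.04]):
    q=T[:3,:3]@p+T[:3,3];x,y,z=q[0],-q[1],-q[2];r=np.hypot(x,y);th=np.arctan2(r,z)
    print(p,K[0,2]+K[0,0]*th*x/r,K[1,2]+K[0,0]*th*y/r)
a=cv2.imread("pics/w0.png") if 0 else cv2.imread("pics/wrist0.png")
b=cv2.imread("pics/w1.png");d=cv2.imread("pics/w2.png")
cv2.imwrite("pics/cmp.png",np.clip(np.hstack([cv2.resize(i[180:280,l:l+140],None,fx=2.6*.73,fy=2.6*.73*2,interpolation=cv2.INTER_CUBIC) for i,l in((a,60),(b,180),(d,180))]).astype(float)*2,0,255))
```

```text
[0, 0, 0] 248.649306554763 215.8254687368898
[0, 0, -0.019] 248.60472093250243 226.10263697894686
[0, -0.01, 0] 248.65027606817853 202.63580805945756
[0, 0.01, 0] 248.64928613934313 228.58261210503542
[0, 0, -0.04] 248.54599136499274 239.82177151747456[ WARN:0@0.400] global loadsave.cpp:1063 imwrite_ Unsupported depth image for selected encoder is fallbacked to CV_8U.
```

View pics/cmp.png

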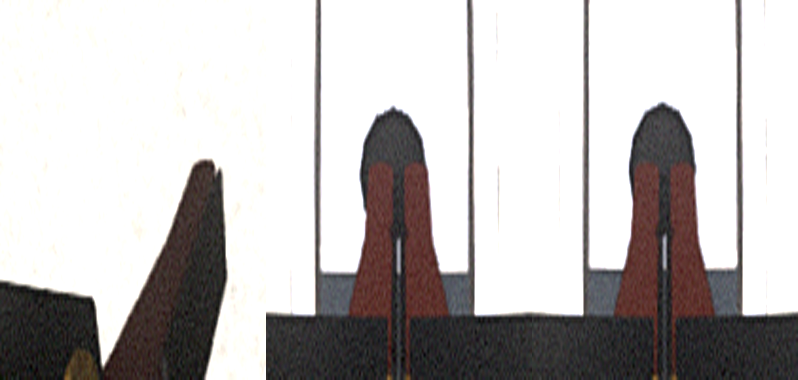

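The tool reads TCP y = -0.059, but both cameras put the post axis at y ≈ -0.065, and the closed fingers look as if they come out of the post's top. The carrier does follow the tool, with only a few N at the wrist. I'll carry on in small steps, watching the force.

Run:
```python
from h import *
for y in np.arange(-.0555,-.0375,.003):
    hit=movel([pw(0,0,0)[0],y,.039],v=.05,until_force=18)
    print(round(get_time(),2),hit,get_tcp_pos().round(4),get_ft_force().round(2),round(get_grip_width(),4))
    if hit: break
im=read_camera("wrist")[...,::-1].copy();cv2.imwrite("pics/w3.png",im)
t=read_camera("top")[...,::-1].copy();cv2.imwrite("pics/t3.png",t)
cv2.imwrite("pics/z3.png",np.hstack([cv2.resize(im[20:290,170:330],(355,600)),cv2.resize(t[180:280,190:300],(440,600))]))
badge("pics/w3.png")
```

```text
7.99 False [ 0.5394 -0.0552  0.039 ] [-0.02 -0.41  3.58] 0.0067
8.24 False [ 0.5394 -0.0523  0.039 ] [-0.88  0.23  4.56] 0.0051
8.49 False [ 0.5394 -0.0493  0.039 ] [-0.14  0.05  3.11] 0.0085
8.74 False [ 0.5394 -0.0462  0.039 ] [0.22 0.02 4.1 ] 0.0061
8.99 False [ 0.5394 -0.0432  0.039 ] [-0.1  -0.14  4.18] 0.0051
9.24 False [ 0.5394 -0.0403  0.039 ] [0.25 1.57 4.54] 0.007
9.49 False [ 0.5396 -0.038   0.039 ] [-1.46 -3.53  5.5 ] 0.0013
badge [0.5388 0.0669] diam 0.04100435038535983 carrier 0.0918941888825244
```

View pics/z3.png

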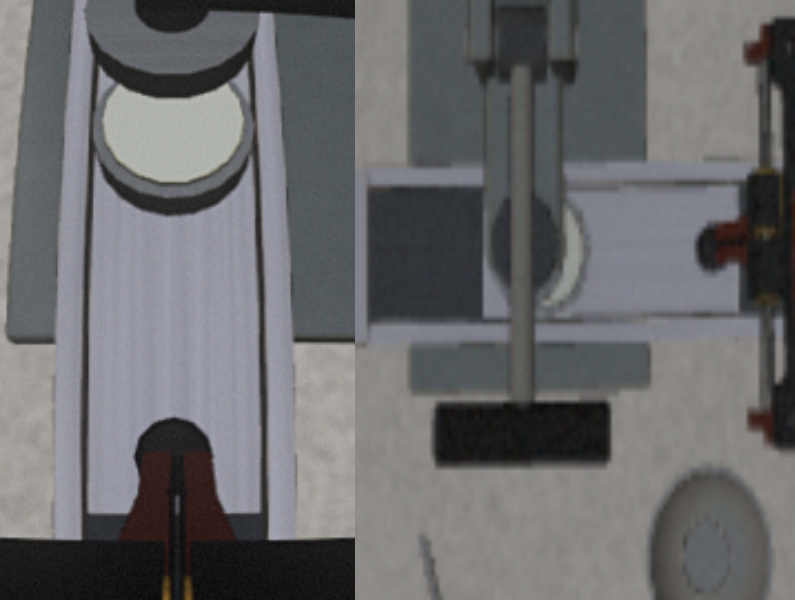

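The detent force starts right at TCP y = -0.038. That puts the carrier at ~0.096, which agrees with the post trailing the TCP by 6 mm. Now through the click.

Run:
```python
from h import *
for y in np.arange(-.0355,-.0235,.002):
    hit=movel([pw(0,0,0)[0],y,.039],v=.04,until_force=25)
    print(round(get_time(),2),hit,get_tcp_pos().round(4),get_ft_force().round(2),round(get_grip_width(),4))
    if hit: break
im=read_camera("wrist")[...,::-1].copy();cv2.imwrite("pics/w4.png",im)
t=read_camera("top")[...,::-1].copy();cv2.imwrite("pics/t4.png",t)
cv2.imwrite("pics/z4.png",np.hstack([cv2.resize(im[20:290,170:330],(355,600)),cv2.resize(t[180:280,190:300],(440,600))]))
```

```text
9.84 False [ 0.54   -0.037   0.0391] [-0.88 -7.2   7.45] 0.0084
10.09 False [ 0.5401 -0.0351  0.0392] [-1.51 -8.38  7.82] 0.0064
10.34 False [ 0.5399 -0.0318  0.0393] [ 1.27 -0.63  5.87] 0.0055
10.59 False [ 0.5399 -0.0294  0.0393] [-0.37 -0.1   5.69] 0.007
10.84 False [ 0.5398 -0.0271  0.0392] [0.72 1.35 4.73] 0.006
11.09 False [ 0.5395 -0.0251  0.0391] [1.36 0.74 4.48] 0.0053
```

View pics/z4.png

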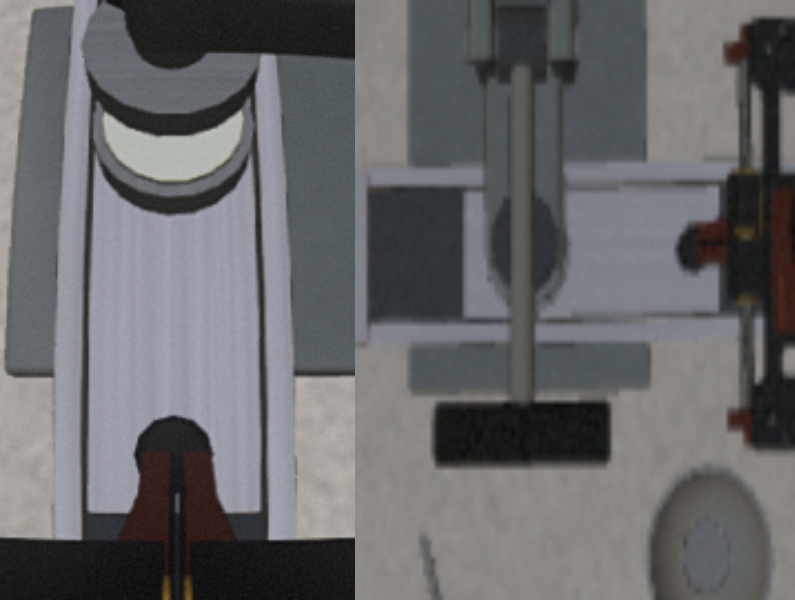

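The force peaked at 8.4 N and then dropped, so the carrier clicked. The badge is now under the ram in both views. I'll release, retreat along the tool axis and check.

Run:
```python
from h import *
z=np.array([0,np.sin(.4),-np.cos(.4)])
command_gripper(.65);print(get_grip_width(),get_ft_force().round(2))
im=read_camera("wrist")[...,::-1].copy()
p=get_tcp_pos();print(movel(p-.13*z,v=.15,until_force=15),get_ft_force().round(2))
im2=read_camera("wrist")[...,::-1].copy();cv2.imwrite("pics/w5.png",im2)
t=read_camera("top")[...,::-1].copy();cv2.imwrite("pics/t5.png",t)
s=read_camera("side")[...,::-1].copy();cv2.imwrite("pics/s5.png",s)
cv2.imwrite("pics/z5.png",np.hstack([cv2.resize(im,(400,300)),cv2.resize(im2,(400,300))]))
cv2.imwrite("pics/z5b.png",np.hstack([cv2.resize(t[180:280,190:310],(400,333)),cv2.resize(s[150:283,210:370],(400,333))]))
print(get_time(),get_tcp_pos())
```

```text
0.646397730175115 [0.6  0.06 0.61]
False [ 0.71  0.53 -0.87]
13.3917 [ 0.53888954 -0.07557795  0.1578371 ]
```

View pics/z5.png

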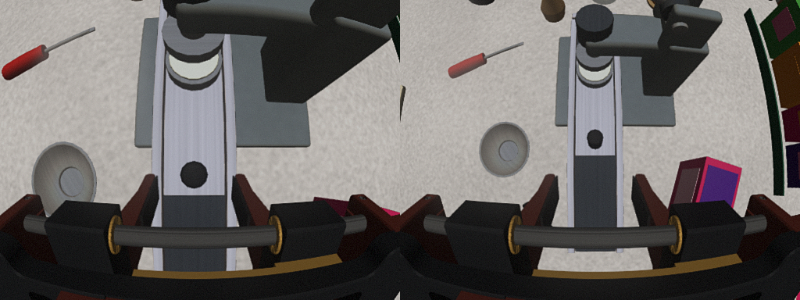

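View pics/z5b.png

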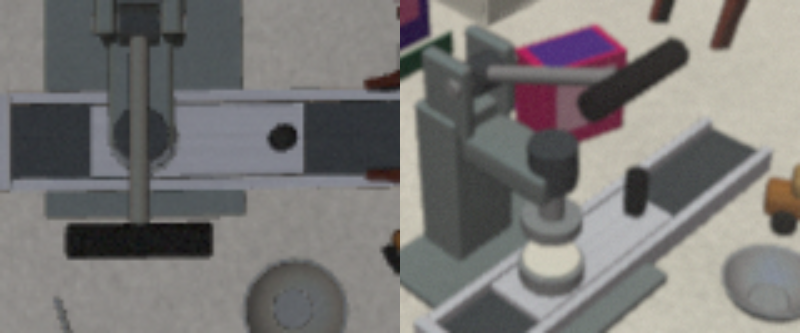

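The release was clean. The post top in the top view is at (274.9,221.1), exactly where carrier 0.110 should project, and the badge is under the ram with the lever still up. Next is the lever.

Run:
```python
from h import *
p=get_tcp_pos();movel([p[0],p[1],.38],v=.25)
command_gripper(0)
move_pose(pw(-.077,0,.32),quat(0))
print(get_time(),get_tcp_pos().round(4),get_ft_force().round(2))
hit=movel(pw(-.077,0,.268),v=.04,until_force=3.5)
print(hit,get_time(),get_tcp_pos().round(4),get_ft_force().round(2))
s=read_camera("side")[...,::-1].copy();cv2.imwrite("pics/s6.png",s)
cv2.imwrite("pics/s6z.png",cv2.resize(s[100:270,190:400],None,fx=3.5,fy=3.5))
```

```text
16.2167 [0.4631 0.0846 0.3205] [ 0.1  -0.05 -0.02]
False 17.6667 [0.4627 0.0847 0.2683] [-0.03 -0.12  0.96]
```

View pics/s6z.png

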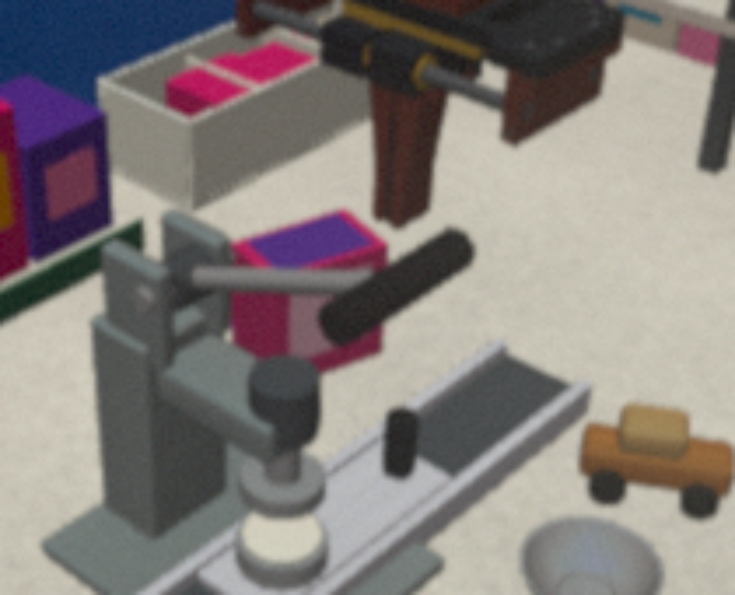

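The picture shows the shut fingertips well above the bar at a reported z of 0.268, with no contact. So the real tips must be about 30 mm short of the stated TCP, which also explains the post: the tips were riding on its top. I'll triangulate to check.

Run:
```python
from h import *
o,d=ray("side",304.3,163.0)
t=(.4627-o[0])/d[0];print(o+t*d)
t=(.0847-o[1])/d[1];print(o+t*d)
im=read_camera("wrist")[...,::-1].copy();cv2.imwrite("pics/w6.png",im)
cv2.imwrite("pics/w6z.png",np.clip(cv2.resize(im[100:300,150:350],None,fx=2.9,fy=2.9).astype(float)*1.5,0,255).astype(np.uint8))
print(inverse_kinematics(pw(-.087,0,.13),quat(0)))
```

```text
[0.4627     0.08531592 0.30350274]
[0.46316716 0.0847     0.30303711]
[ 1.59141577e-01  2.64156628e-01  2.02735210e+00 -4.44089210e-16
  8.50083929e-01  1.59141577e-01]
```

View pics/w6z.png

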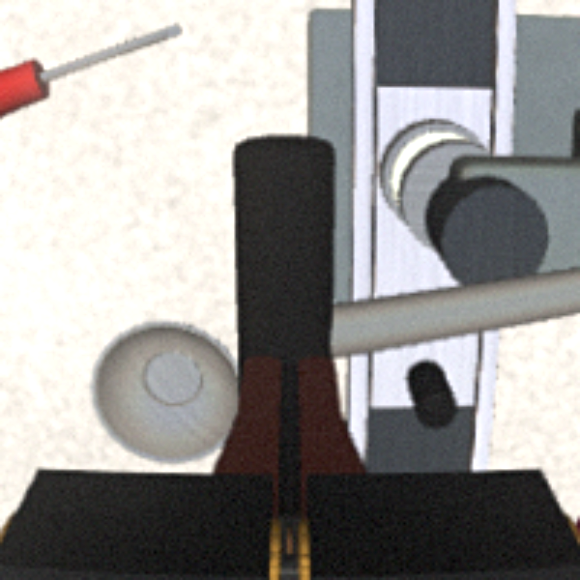

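The side ray puts the real tip at z = 0.303 when the TCP reads 0.268, so the true offset is 35 mm. I expect contact at a reported z of ~0.243, and I'll press relative to the contact I feel.

Run:
```python
from h import *
hit=movel(pw(-.077,0,.236),v=.04,until_force=3)
z0=get_tcp_pos()[2];print(hit,get_time(),z0,get_ft_force().round(2))
if hit and .236<z0<.252:
    off=z0-.266
    for q in np.r_[np.arange(.04,.48,.04)]:
        b=pw(.08-.17*np.cos(.4-q),0,.2+.17*np.sin(.4-q)+off)
        movel(b,v=.05)
        print(round(q,2),round(get_time(),2),get_tcp_pos().round(4),get_ft_force().round(2))
    open("off.txt","w").write(str(off))
    s=read_camera("side")[...,::-1].copy();cv2.imwrite("pics/s7.png",s)
    cv2.imwrite("pics/s7z.png",cv2.resize(s[100:270,190:400],None,fx=3.5,fy=3.5))
```

```text
True 18.425 0.2400261868606736 [-0.35 -0.14  7.49]
0.04 18.71 [0.4597 0.0847 0.2345] [-7.03 -1.62 12.91]
0.08 18.99 [0.4568 0.0847 0.2278] [-7.34 -0.42 11.93]
0.12 19.27 [0.4548 0.0848 0.2208] [-5.67  0.68  7.53]
0.16 19.56 [0.4537 0.0848 0.2143] [-3.79  1.66  5.59]
0.2 19.84 [0.4527 0.0848 0.2082] [-3.94  0.39  9.19]
0.24 20.12 [0.4513 0.0848 0.2018] [-5.72  1.   13.1 ]
0.28 20.41 [0.45   0.0849 0.1949] [-6.21  0.35 12.23]
0.32 20.69 [0.4494 0.0848 0.1877] [-4.82  1.59  6.77]
0.36 20.98 [0.4495 0.0849 0.181 ] [-3.46  0.51  6.69]
0.4 21.26 [0.4496 0.0848 0.1745] [-5.1   1.13  9.54]
0.44 21.54 [0.4495 0.0849 0.168 ] [-6.95  0.3  13.25]
```

View pics/s7z.png

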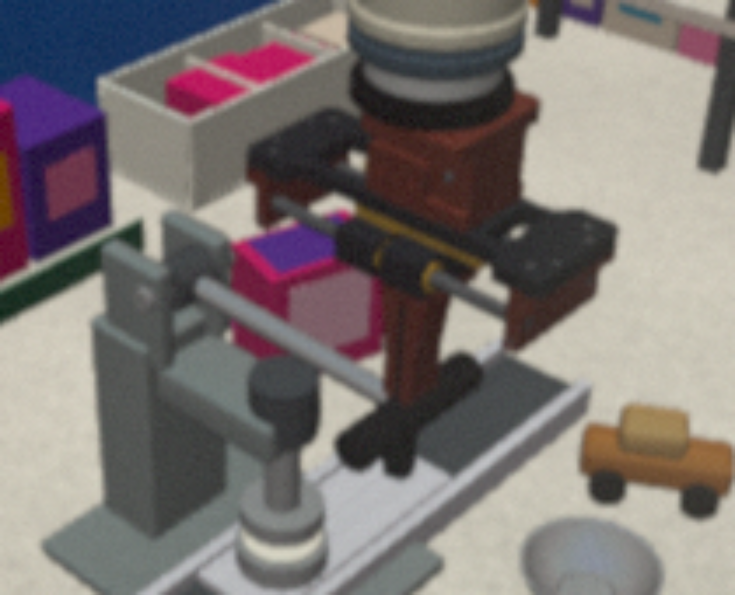

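The force swings with a 0.2 rad period: peaks near 0.05, 0.25 and 0.45, and mid-rise at 0.20 and 0.40. That matches my angle estimate, and the lever is now past the second click. On to the third.

Run:
```python
from h import *
off=float(open("off.txt").read())
for q in (.48,.52,.54,.56,.58,.60,.61):
    b=pw(.08-.17*np.cos(.4-q),0,.2+.17*np.sin(.4-q)+off)
    movel(b,v=.05)
    print(round(q,2),round(get_time(),2),get_tcp_pos().round(4),get_ft_force().round(2))
wait(.3)
print(get_tcp_pos().round(4),get_ft_force().round(2))
s=read_camera("side")[...,::-1].copy();cv2.imwrite("pics/s8.png",s)
t=read_camera("top")[...,::-1].copy();cv2.imwrite("pics/t8.png",t)
cv2.imwrite("pics/s8z.png",cv2.resize(s[100:270,190:400],None,fx=3.5,fy=3.5))
for q in(.55,.6,.65,.7):
  print(q,[np.round(proj("side",pw(.08-.17*np.cos(.4-q),y,.2+.17*np.sin(.4-q))),1) for y in(.05,-.05)],np.round(proj("side",pw(.08-.17*np.cos(.4-q),.05,.2+.17*np.sin(.4-q))),1))
```

```text
0.48 21.88 [0.4497 0.0849 0.1611] [-5.97  0.93 12.29]
0.52 22.16 [0.4504 0.0849 0.154 ] [-5.26  2.06  8.57]
0.54 22.41 [0.4508 0.0848 0.1505] [-4.57  1.71  7.4 ]
0.56 22.66 [0.4514 0.0848 0.1472] [-3.4   1.2   7.22]
0.58 22.91 [0.452  0.0848 0.1439] [-4.19  0.41  9.19]
0.6 23.16 [0.4525 0.0848 0.1407] [-4.85  1.13 10.28]
0.61 23.41 [0.4527 0.0848 0.1391] [-5.62  1.88 11.21]
[0.4528 0.0848 0.1392] [-6.12  1.14 12.02]
0.55 [array([287.9, 237. ]), array([321.6, 212.2])] [287.9 237. ]
0.6 [array([287.1, 240.1]), array([320.7, 215.3])] [287.1 240.1]
0.65 [array([286.2, 243.1]), array([319.6, 218.2])] [286.2 243.1]
0.7 [array([285.1, 245.8]), array([318.3, 221. ])] [285.1 245.8]
```

View pics/s8z.png

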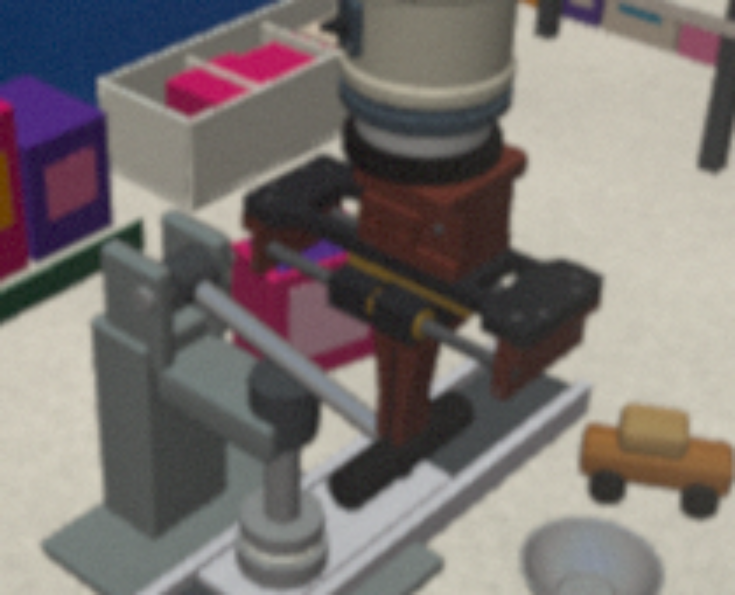

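View pics/t8.png

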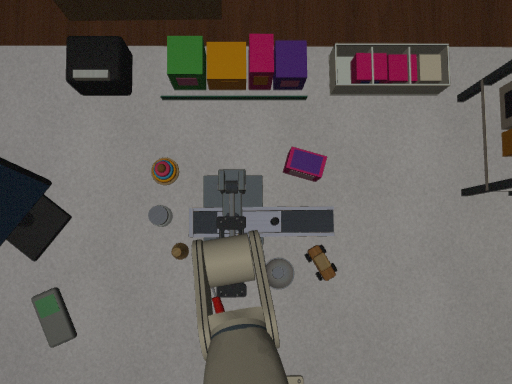

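The near end of the bar is at about (289,239) px in the side view, matching the prediction for 0.60–0.61. The post is still at (275,221) in the top view, and the bystanders haven't moved. The press is steady at ~12 N. Handing in.

Run:
```python
from h import *
print(get_time(),get_tcp_pos().round(4),get_ft_force().round(2)); print(job_done())
```

```text
23.8083 [0.4527 0.0848 0.1392] [-5.73  1.28 11.13]
the job is handed in; nothing more can be done
None
```

I slid the carrier home first, with the lever still up, then pressed the lever to the third click. I handed the job in at 23.8 s of the robot's clock, with the arm still holding the lever down.

**Last checks:**
- **Carrier:** the sideways push peaked at about 8.4 N and then dropped as it clicked in. With the arm clear, the post appeared in the top view exactly where a carrier value of 0.110 puts it. The badge was under the ram, and the post was still at the same spot at the end.
- **Lever:** the force rose and fell through three clicks. The fingertip position put the lever at about 0.61 rad, and the side view at roughly 0.60–0.62. It held steady at 11–12 N downward.
- **Other items:** in the final top view the dish, car, boxed toy, jar, skittle and stacker looked where they started. The screwdriver was mostly hidden by the arm in that view.

**What disagreed:** the shut fingertips end about 35 mm short of the stated TCP, measured from the side view. My planned grip on the post therefore closed just above it, on nothing. The carrier was actually dragged by the fingertips pressing on the post's top, with about 4–8 N upward on the tool. I allowed for this by setting the lever press from the contact point I felt.

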